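Top up the compact holder on the dressing table

ROBOT

A 6-joint arm with a two-finger parallel gripper is mounted at the origin on the work surface. World frame = base frame: x ahead of the robot, y to its left, z up, the work surface at z = 0. Lengths are in m, angles in degrees, forces in N, time in s.
With the tool pointing down it reaches from about 0.325 to 0.9 m from the base axis. Payload 3.5 kg.
Tool frame: the origin (TCP) lies between the finger pads; the fingertips stand 14 mm ahead of it and the grasp point (between the pads) lies 5 mm behind it; z points along the fingers, y is the line along which they close (so a half turn about z gives the same grasp; the last joint's range is limited). The gripper opens to 85 mm and grips with 20 to 120 N. Pads are 22 mm wide; open, the fingers measure 114 mm over their backs; the gripper's body (76 mm by 85 mm) begins 54 mm behind the grasp point. The pads swing forward as they close: fully open they stand 13 mm farther back than shut.
Start: joints at [61.799, 15.837, -1.513, 72.651, 0, 84.076], TCP at [0.237, 0.578, 0.245] pointing down, gripper open.
Joint ranges: [-178.77, 178.77], [-48.84, 107.48], [-61.69, 71.31], [-111.58, 123.2], [-90, 87.43], [-180, 180]. Speed limits (degrees/s): [147.25, 147.25, 180, 180, 180, 180].

INTERFACE

Orientations are given as a 3x3 rotation matrix whose columns are the frame's x, y, z axes.
In Python, from plant import bot gives the robot as it stands. The module is installed in compiled form; this text tells all that it offers.
- The arm moves only by the tool play_rows, never from a script. Its argument "increments" is a list of rows, each a list of 5 numbers: the opening in per cent of the stroke, from 0 (shut) to 100 (fully open), then the shift along the world's x, y, z in mm, then the turn about the world's z in rad. A call has 1 to 8 rows; each row is the pose to reach, as a shift and turn from the pose commanded when the call began; what a row does not reach only later rows make up. A row lasts 1/12 s, in which the tool goes at most 41.7 mm and 7.16 degrees, less where a joint would pass 70% of its speed; a pose out of reach is approached as far as the arm can. A call with a gripper value outside its range is refused whole. The fingers move at their own pace and stop on an object; "squeeze" is the grip in N (left out, the last holds). Time passes only in rows, so rows that repeat a pose let the fingers close. It gives the time, the measured TCP pose, the force, the opening and the grip force at its end, in the units of the state.
- bot.observe(): the state, without advancing time (a new reading comes with each control period).
- bot.get_image(name): name is "side" or "top"; returns the picture (480x640x3 uint8, red, green, blue); there is no depth.
- bot.camera_info(name): a dict with "intrinsics" (3x3 intrinsics, pixels), "pose" (4x4, takes a point from camera to world coordinates). Camera axes: x right, y up, looking along -z (the intrinsics and any distortion apply to the point x, -y, -z); pixel columns grow to the right and rows downward; lengths in m; the calibration is good to about 2 mm. A picture is of the moment at which its call begins. camera_info takes no time and is no camera call.
- bot.sign_off(): hands the job in; it is judged then, once.
The state is a dict: "time_s": time; "qpos": joint angles; "joint_velocities": joint speeds; "effort": joint torques, N m; "tool_pos": TCP position; "tool_rot": TCP orientation; "wrist_force": force on the tool from outside, world axes, zero at the start; "wrist_torque": the same for the moment, N m; "finger_gap": finger opening in m; "gripper_force": force on a finger pad.
Only numpy, scipy, OpenCV 4.12 (cv2) and the standard library are available. Lean on these libraries where they do the work, as an engineer would, in place of code of your own. Each camera call takes 0.05 s, during which the arm holds its last target. There are 200 camera calls.

TASK

Lift the brush off the white spares caddy and lay it across the middle of the heart-shaped mirror tray. Then stand the two coral spare compacts in the two empty bays of the mint holder, one in each, upright and right down on the bay floor, dropping nothing. Leave the plum compacts already in the holder, the tin, the jar and the other two brushes where they are.

Things in the scene. Friction and masses are not known exactly. Their poses are not given: they have to be found in the camera images.
- holder: Fixed mint silicone holder, 42 (x) x 241 (y) x 78 (z) mm: four bays in a row along y, 59 mm apart. Dividers between them 5 mm thick, 78 mm high; front and back lips only 14 mm high, outer faces at x = +-19.5 mm, open above. Two bays are empty (dark green floor seen), two hold a plum compact. Origin: centre of the underside, z up.
- bay0 (a point): Centre of the floor of the bay at the holder's -y end (y = -88.5 mm from the holder's origin). Floor 4 mm above the table; inside 54 mm (y, between dividers) x 27 mm (x, between lips). A seated compact's width lies along y; its top, 56 mm high, is below the dividers: no finger fits at its sides.
- bay1 (a point): The same for the next bay, y = -29.5 mm.
- bay2 (a point): The same for the next bay, y = +29.5 mm.
- bay3 (a point): The same for the bay at the +y end, y = +88.5 mm.
- caddy: Fixed white caddy, 68 (x) x 60 (y) mm, floor 4 mm thick. Fins 4 mm thick, 34 wide (y), 62 high at x = -30, 0, +30 mm, making two nests (x = -15, +15). The compacts' 48 mm width lies along y and sticks out 7 mm past the fins at both ends; lips there 8 mm high at y = +-28.5. 3 mm free at the faces: take compacts by the sides, across y. Origin: centre of underside.
- spare_a: Coral square powder compact with a gold seam, 20 x 48 x 52 mm, standing on edge in one nest of the caddy; mass about 60 g. Origin: centre of the underside as it stands; x: through the thickness (20), y: along the width (48), z: up the height (52).
- spare_b: Second coral compact, the same as spare_a, in the other nest; mass about 60 g. Origin: centre of the underside as it stands; x: through the thickness (20), y: along the width (48), z: up the height (52).
- filled_a: Plum compact, same size, already standing in one of the holder's bays; to be left alone. mass about 60 g. Origin: centre of the underside as it stands; x: through the thickness (20), y: along the width (48), z: up the height (52).
- filled_b: Plum compact, same size, already standing in another bay; to be left alone. mass about 60 g. Origin: centre of the underside as it stands; x: through the thickness (20), y: along the width (48), z: up the height (52).
- loose_brush: Slim makeup brush with pale wooden handle, lying on top of the caddy's fins (underside 62 mm above the table), across both spares. 150 mm long, handle 10 mm wide and 10 mm thick with flat sides, aluminium ferrule and dark head 18 mm wide, 10 mm thick, at the +x end. Origin: middle of the length, on the underside; x: along the brush, z: up.
- tray: Flat heart-shaped mirror tray with brass edge, fixed, 156 (x) x 171 (y) x 10 mm high, no raised rim, point of the heart at -x. Origin: on the underside, at the heart's middle; z up.
- tin: Closed round aluminium tin of bobby pins with screw-top lid, 62 mm diameter, 38 mm high; bystander. Origin: centre of the underside.
- jar: White cream jar with gold cap, 44 mm diameter, 55 mm high; bystander. Origin: centre of the underside.
- brush_b: Brush with brown wooden handle lying on the table; bystander. 150 mm long, handle 10 mm wide and 10 mm thick with flat sides, aluminium ferrule and dark head 18 mm wide, 10 mm thick, at the +x end. Origin: middle of the length, on the underside; x: along the brush, z: up.
- brush_c: Another brush with brown wooden handle lying on the table; bystander. 150 mm long, handle 10 mm wide and 10 mm thick with flat sides, aluminium ferrule and dark head 18 mm wide, 10 mm thick, at the +x end. Origin: middle of the length, on the underside; x: along the brush, z: up.
Things that resemble listed ones, but are neither listed nor needed, are in the scene too. What is shaped like the holder but yellow is not meant. Leave any yellow look-alike of the loose_brush alone.

How it is judged (in metres and radians):
On the way, in this order (a step that is already met when the one before it is completed fails the run):
1. the loose brush lies released on the middle of the mirror tray (horizontal distance between loose_brush and tray below 0.05 m and height (world z) of loose_brush between 0.005 and 0.03 m and linear speed of loose_brush below 0.02 m/s and contact force between the fingers and loose_brush below 0.1 N), for 0.2 s.
2. both spares stand seated in bays of the holder (z of spare_a in the frame of holder between 0 and 0.009 m and x of spare_a in the frame of holder between -0.009 and 0.009 m and angle between each of spare_a, spare_b's own z axis and vertical below 0.12 rad and linear speed of each of spare_a, spare_b below 0.02 m/s and (y of spare_a in the frame of holder between -0.0975 and -0.0795 m or y of spare_a in the frame of holder between -0.0385 and -0.0205 m or y of spare_a in the frame of holder between 0.0205 and 0.0385 m or y of spare_a in the frame of holder between 0.0795 and 0.0975 m) and z of spare_b in the frame of holder between 0 and 0.009 m and x of spare_b in the frame of holder between -0.009 and 0.009 m and (y of spare_b in the frame of holder between -0.0975 and -0.0795 m or y of spare_b in the frame of holder between -0.0385 and -0.0205 m or y of spare_b in the frame of holder between 0.0205 and 0.0385 m or y of spare_b in the frame of holder between 0.0795 and 0.0975 m)), for 0.2 s.
At the end, for the whole second after the job is handed in: Spares upright in the two empty bays, within 9 mm of bay centre, underside under 9 mm high, at rest. Loose brush at rest, released on the tray, its middle within 50 mm of the tray origin, 5 to 30 mm high. Plum compacts moved under 10 mm, tin, jar, other brushes under 20 mm (all of step 1 and all of step 2 and distance of each of filled_a, filled_b from where it was at the start of the episode below 0.01 m and distance of each of tin, jar, brush_b, brush_c from where it was at the start of the episode below 0.02 m); the robot touches nothing.
It fails at once if a spare or the loose brush is dropped (moves faster than 0.4 m/s untouched by the fingers) ((linear speed of spare_a above 0.4 m/s and contact force between the fingers and spare_a below 0.05 N) or (linear speed of spare_b above 0.4 m/s and contact force between the fingers and spare_b below 0.05 N) or (linear speed of loose_brush above 0.4 m/s and contact force between the fingers and loose_brush below 0.05 N)).
It fails at once if a plum compact is moved more than 15 mm (distance of any of filled_a, filled_b from where it was at the start of the episode above 0.015 m).
It fails at once if the tin, the jar or another brush is moved more than 30 mm (distance of any of tin, jar, brush_b, brush_c from where it was at the start of the episode above 0.03 m).
It also fails if it takes over 72 s, if anything falls off the work surface, if the arm or the gripper's body presses on something with over 40 N, if the wrist force passes 120 N, or if a joint passes its speed limit or range.

## Working session

There is one attempt and no reset: what is moved stays moved. The work goes in short steps, Python scripts to look and compute and a tool call to move; the robot and the scene stay as the last step left them, time stands still between calls to the robot, and variables do not carry over. Pictures are saved under pics/ and viewed, at most 10 in all, crops included, and the job is handed in when it is done.

Besides the shell and the picture viewer there is one more tool, called in YAML: its name, and indented under it one key for each argument. play_rows: Moves the arm, as the interface text tells. Its arguments: {"type":"object","properties":{"increments":{"type":"array","items":{"type":"array","items":{"type":"number"}}},"squeeze":{"type":"number"}},"required":["increments"]}

```bash
mkdir -p pics; cat > h.py <<'E'
import numpy as np,cv2
from plant import bot
def save(n,f):
    im=bot.get_image(n); cv2.imwrite('pics/'+f,im[:,:,::-1]); return im
def px2w(n,u,v,z):
    c=bot.camera_info(n);K=np.array(c['intrinsics']);T=np.array(c['pose'])
    d=np.linalg.inv(K)@[u,v,1]; d=T[:3,:3]@(d*[1,-1,-1]); o=T[:3,3]
    return o+d*(z-o[2])/d[2]
def w2px(n,p):
    c=bot.camera_info(n);K=np.array(c['intrinsics']);T=np.array(c['pose'])
    q=T[:3,:3].T@(np.array(p)-T[:3,3]); q=K@(q*[1,-1,-1]); return q[:2]/q[2]
E
python3 - <<'E'
from h import *
save('top','t0.png');save('side','s0.png')
for n in('top','side'):
    c=bot.camera_info(n);print({k:np.round(v,3).tolist() if not isinstance(v,str) else v for k,v in c.items()})
s=bot.observe();print(s['time_s'],s['tool_pos'],s['tool_rot'],s['finger_gap'])
E
```

```text
{'intrinsics': [[459.814, 0.0, 321.927], [0.0, 459.814, 243.442], [0.0, 0.0, 1.0]], 'pose': [[0.02, 0.994, -0.109, 0.409], [-1.0, 0.021, 0.005, 0.052], [0.007, 0.108, 0.994, 1.176], [0.0, 0.0, 0.0, 1.0]]}
{'intrinsics': [[457.244, 0.0, 321.393], [0.0, 457.244, 244.93], [0.0, 0.0, 1.0]], 'pose': [[-0.96, 0.22, -0.171, 0.364], [-0.278, -0.729, 0.625, 0.633], [0.013, 0.648, 0.762, 0.733], [0.0, 0.0, 0.0, 1.0]]}
0.1 [0.23660761 0.57774199 0.24423167] [[-9.25359425e-01  3.79089629e-01 -9.94036781e-04]
 [ 3.79090862e-01  9.25357671e-01 -1.81657988e-03]
 [ 2.31192968e-04 -2.05781957e-03 -9.99997856e-01]] 0.08517684908481195
```

View pics/t0.png

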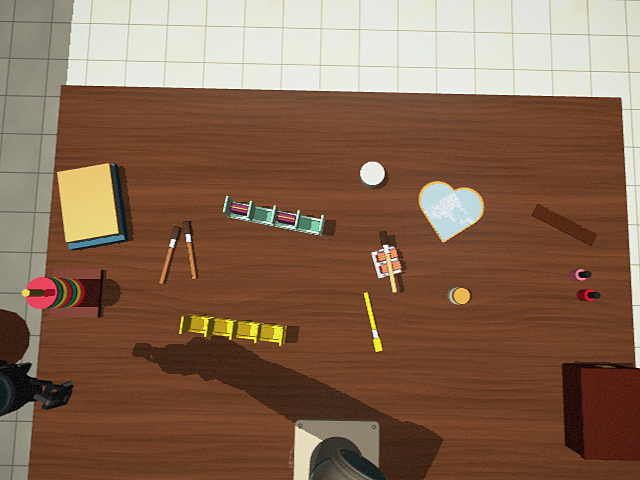

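View pics/s0.png

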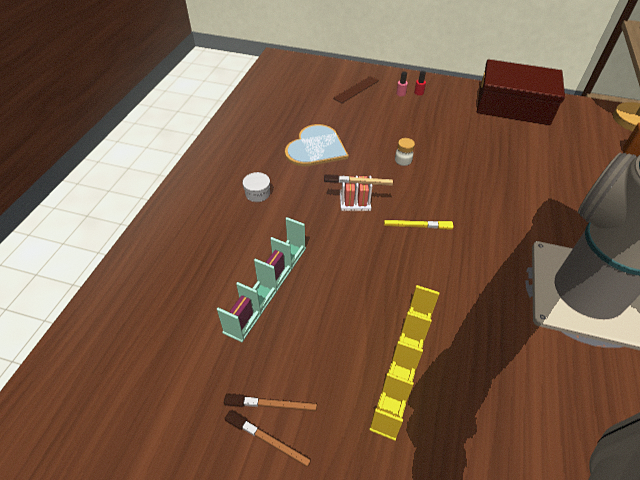

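The top view shows the mint holder around (273,215), with plum compacts near (240,208) and (286,217). The caddy is around (387,262) with the pale brush across it, and the tray is at about (450,210). The side view confirms the layout. I'll enlarge both regions to get precise pixels.

```bash
python3 - <<'E'
import cv2,numpy as np
t=cv2.imread('pics/t0.png');s=cv2.imread('pics/s0.png')
f=lambda im,x,y,w,h,k:cv2.resize(im[y:y+h,x:x+w],None,fx=k,fy=k,interpolation=cv2.INTER_CUBIC)
A=f(t,215,185,120,60,6.6667)  # 800x400
B=f(t,360,225,50,75,0.01) if 0 else None
cv2.imwrite('pics/c1.png',f(t,215,185,120,60,6.6667))
cv2.imwrite('pics/c2.png',np.hstack([f(t,365,225,50,75,8),f(s,320,165,80,120,5)]))
E
```

```text
(no output)
```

View pics/c1.png

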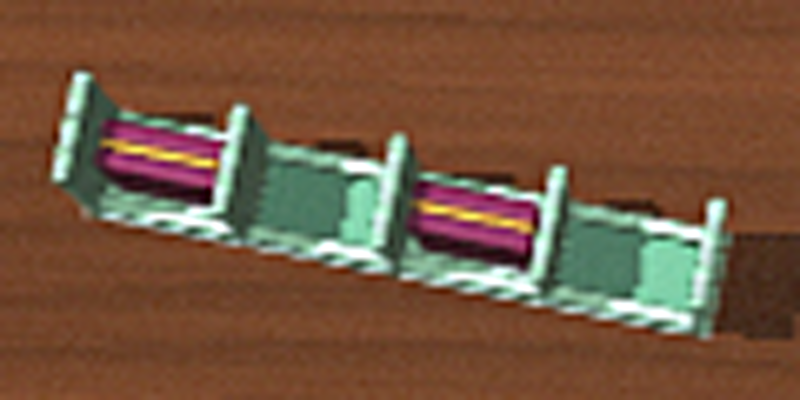

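View pics/c2.png

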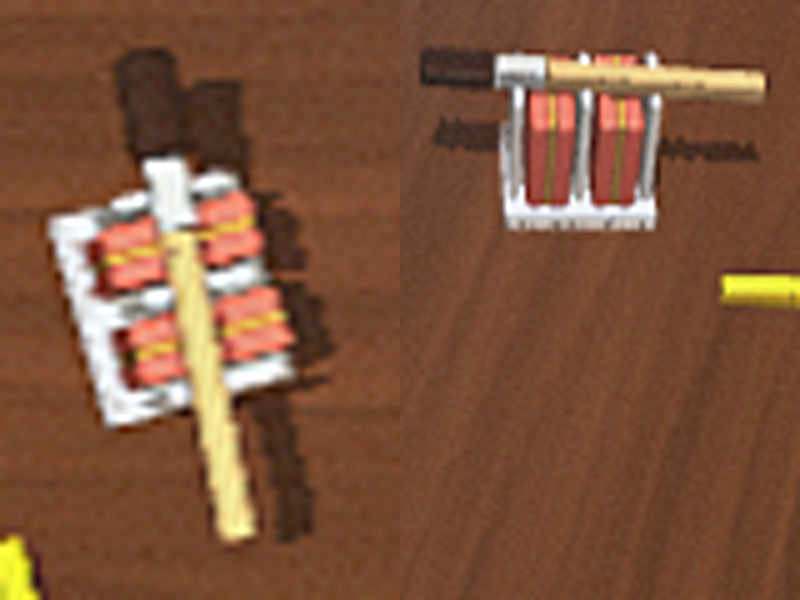

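c1 shows the divider tops running from (83,75) to (716,199), with the second and fourth bays from the left empty. c2 shows the two coral seams, one either side of the brush in each nest. The brush runs from its head at (148,50) to its handle end at (237,540).

```bash
python3 - <<'E'
from h import *
H=lambda x,y,z:px2w('top',215+x/6.6667-.43,185+y/6.6667-.43,z)*1e3
C=lambda x,y,z:px2w('top',365+x/8-.44,225+y/8-.44,z)*1e3
np.set_printoptions(precision=1,suppress=True)
P=np.array([H(x,y,.078)[:2] for x,y in [(83,75),(240,103),(398,134),(558,167),(716,199)]]);print('div',P)
print('div1 near',H(62,184,.078),'seams',H(158,151,.056),H(474,216,.056))
for n,a,b in [('up',(103,262),(255,225)),('lo',(133,355),(285,320))]:
    p,q=C(*a,.056),C(*b,.056);print(n,p,q,(p+q)/2,np.linalg.norm(p-q),np.degrees(np.arctan2((p-q)[1],(p-q)[0]))-90)
p,q=C(148,50,.072),C(237,540,.072);print('brush',p,q,(p+q)/2,np.linalg.norm(p-q),np.degrees(np.arctan2((p-q)[1],(p-q)[0])))
im=cv2.imread('pics/t0.png')[170:250,410:495].astype(int)
b,g,r=im[...,0],im[...,1],im[...,2]
m=(b>g-5)&(b>130)|((r>150)&(b<110)); n,l,st,ce=cv2.connectedComponentsWithStats(m.astype(np.uint8))
i=1+st[1:,4].argmax();print(st[i]);ys,xs=np.where(l==i)
W=np.array([px2w('top',x+410,y+170,.01)[:2]*1e3 for x,y in zip(xs,ys)])
print('tray',W.min(0),W.max(0),W.mean(0))
print('tip',px2w('top',444,242,.01)*1e3,'notch',px2w('top',456,189,.01)*1e3)
E
```

```text
div [[640.1 278.9]
 [631.  221.5]
 [620.8 163.7]
 [609.9 105.3]
 [599.3  47.7]]
div1 near [599.8 284.8  78. ] seams [616.8 254.5  56. ] [594.9 136.9  56. ]
up [499.9 -90.   56. ] [ 512.2 -136.5   56. ] [ 506.  -113.3   56. ] 48.06304182739953 14.839222369232061
lo [471.7 -99.4  56. ] [ 483.3 -145.7   56. ] [ 477.5 -122.6   56. ] 47.78492920096182 14.08106024761841
brush [ 563.3 -101.2   72. ] [ 416.1 -128.6   72. ] [ 489.7 -114.9   72. ] 149.70888771276375 10.55982000858809
[   8   11   67   62 2518]
tray [ 546.3 -370.1] [ 705.5 -199.6] [ 636.  -281.5]
tip [ 546.4 -265.9   10. ] notch [ 685.2 -298.3   10. ]
```

play_rows:
  increments:
    - [100,95,-320,0,0.3]
    - [100,95,-320,0,0.3]
    - [100,95,-320,0,0.3]
    - [100,95,-320,0,0.3]
    - [100,95,-320,0,0.3]
    - [100,95,-320,0,0.3]
    - [100,95,-320,0,0.3]
    - [100,95,-320,0,0.3]

```text
time_s: 0.77
tool_pos: [0.3314, 0.2568, 0.2449]
tool_rot: [[-0.996, 0.088, -0.0], [0.088, 0.996, -0.0], [0.0, -0.0, -1.0]]
wrist_force: [2.0, -0.2, 0.6]
finger_gap: 0.0852
gripper_force: 0.0
```

play_rows:
  increments:
    - [60,95,-320,0,0.274]
    - [60,95,-320,0,0.274]
    - [60,95,-320,0,0.274]
    - [60,95,-320,0,0.274]
    - [60,95,-320,0,0.274]
    - [60,95,-320,0,0.274]
    - [60,95,-320,0,0.274]
    - [60,95,-320,0,0.274]

```text
time_s: 1.43
tool_pos: [0.4219, -0.0475, 0.2451]
tool_rot: [[-0.983, -0.184, 0.0], [-0.184, 0.983, 0.0], [-0.0, 0.0, -1.0]]
wrist_force: [1.8, -0.1, 0.4]
finger_gap: 0.0513
gripper_force: 0.0
```

play_rows:
  increments:
    - [50,19,-61,-95,0]
    - [50,19,-61,-95,0]
    - [50,19,-61,-95,0]
    - [50,19,-61,-95,0]
    - [50,19,-61,-95,0]

```text
time_s: 1.85
tool_pos: [0.4394, -0.1063, 0.1487]
tool_rot: [[-0.983, -0.182, -0.005], [-0.182, 0.983, 0.002], [0.004, 0.003, -1.0]]
wrist_force: [0.3, -0.7, -0.2]
finger_gap: 0.0424
gripper_force: 0.0
```

play_rows:
  increments:
    - [45,5,-16,-30,0]
    - [45,5,-16,-50,0]
    - [45,5,-16,-50,0]
    - [45,5,-16,-50,0]

```text
time_s: 2.18
tool_pos: [0.4458, -0.1214, 0.101]
tool_rot: [[-0.983, -0.185, -0.001], [-0.185, 0.983, 0.001], [0.001, 0.001, -1.0]]
wrist_force: [-0.1, 0.6, 1.1]
finger_gap: 0.0384
gripper_force: 0.0
```

```bash
python3 - <<'E'
from h import *
im=save('side','s1.png');t=save('top','t1.png')
s=bot.observe();print(s['tool_pos'],s['finger_gap'],s['tool_rot'][:,1])
f=lambda im,x,y,w,h,k:cv2.resize(im[y:y+h,x:x+w],None,fx=k,fy=k,interpolation=cv2.INTER_CUBIC)[:,:,::-1]
cv2.imwrite('pics/c3.png',np.hstack([f(im,310,110,100,120,4),f(t,350,210,80,96,5)]))
E
```

```text
[ 0.44738413 -0.12214609  0.1023614 ] 0.0384375271118207 [-0.18540904  0.98266039 -0.00142912]
```

View pics/c3.png

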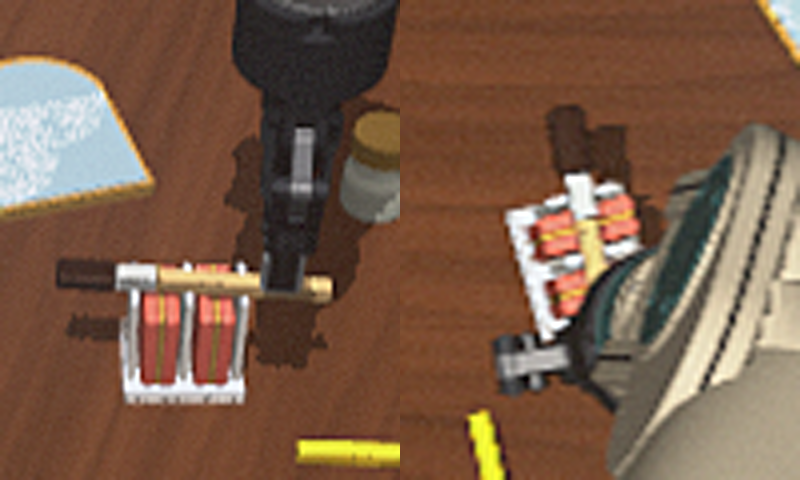

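The gripper straddles the brush handle on the robot side of the caddy (c3 about (285,280)), as I wanted. Next I descend and close.

play_rows:
  increments:
    - [45,0,0,-12,0]
    - [45,0,0,-24,0]
    - [45,0,0,-24,0]
    - [0,0,0,-24,0]
    - [0,0,0,-24,0]
    - [0,0,0,-24,0]
    - [0,0,0,-24,0]
    - [0,0,0,-24,0]
  squeeze: 50

```text
time_s: 2.95
tool_pos: [0.4472, -0.1227, 0.0777]
tool_rot: [[-0.983, -0.184, 0.002], [-0.184, 0.983, -0.0], [-0.002, -0.001, -1.0]]
wrist_force: [-1.3, 1.1, 7.5]
finger_gap: 0.0082
gripper_force: 51.4
```

play_rows:
  increments:
    - [0,0,0,0,0]
    - [0,0,0,0,0]
    - [0,0,0,0,0]
    - [0,0,0,0,0]

```text
time_s: 3.28
tool_pos: [0.4473, -0.1227, 0.0777]
tool_rot: [[-0.983, -0.184, 0.002], [-0.184, 0.983, -0.0], [-0.002, -0.001, -1.0]]
wrist_force: [-1.5, 1.1, 6.4]
finger_gap: 0.0081
gripper_force: 51.4
```

play_rows:
  increments:
    - [0,0,0,10,0]
    - [0,0,0,25,0]
    - [0,0,0,50,0]
    - [0,20,-22,60,-0.08]
    - [0,50,-55,60,-0.18]
    - [0,75,-83,60,-0.28]
    - [0,100,-111,60,-0.36]
    - [0,120,-133,60,-0.42]

```text
time_s: 3.95
tool_pos: [0.5683, -0.2581, 0.1373]
tool_rot: [[-0.972, 0.237, 0.002], [0.237, 0.972, -0.002], [-0.002, -0.001, -1.0]]
wrist_force: [0.6, 0.4, 0.5]
finger_gap: 0.0082
gripper_force: 50.6
```

play_rows:
  increments:
    - [0,16,-17,-20,0]
    - [0,16,-17,-50,0]
    - [0,16,-17,-70,0]
    - [0,16,-17,-80,0]
    - [0,16,-17,-80,0]

```text
time_s: 4.37
tool_pos: [0.5798, -0.2712, 0.0535]
tool_rot: [[-0.973, 0.233, -0.005], [0.233, 0.973, 0.003], [0.006, 0.002, -1.0]]
wrist_force: [-0.4, 0.3, -0.7]
finger_gap: 0.0079
gripper_force: 50.6
```

```bash
python3 - <<'E'
from h import *
im=save('side','s2.png')
s=bot.observe();print(s['tool_pos'],s['finger_gap'],s['tool_rot'][:,1])
cv2.imwrite('pics/c4.png',cv2.resize(im[80:220,250:440],None,fx=4,fy=4,interpolation=cv2.INTER_CUBIC)[:,:,::-1])
E
```

```text
[ 0.58105289 -0.27182825  0.05541727] 0.008214384012865759 [2.32650778e-01 9.72560000e-01 8.13166171e-04]
```

View pics/c4.png

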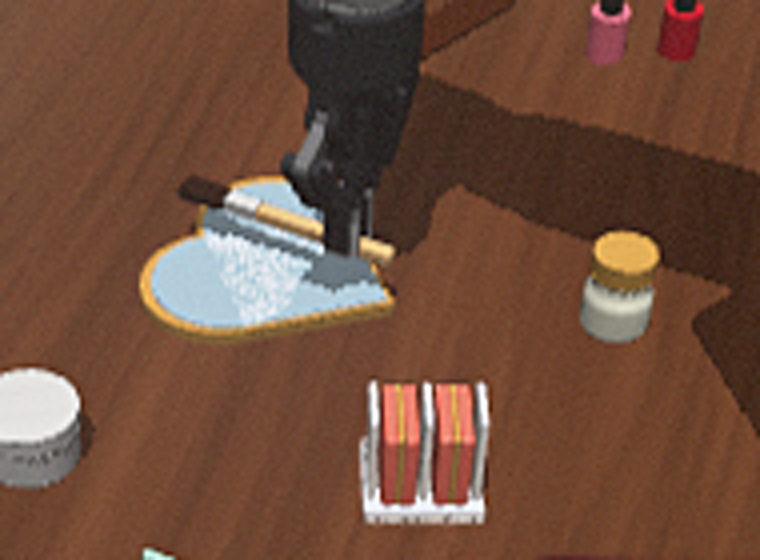

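The brush is held level over the tray's centreline, and the spares are standing undisturbed. I'll lower and release it.

play_rows:
  increments:
    - [0,2,-2,-15,0]
    - [0,2,-2,-24,0]
    - [0,2,-2,-28,0]
    - [0,2,-2,-29,0]
    - [0,2,-2,-29.5,0]
    - [0,2,-2,-29.5,0]

```text
time_s: 4.92
tool_pos: [0.5845, -0.2746, 0.0276]
tool_rot: [[-0.973, 0.233, 0.001], [0.233, 0.973, -0.0], [-0.001, -0.0, -1.0]]
wrist_force: [1.0, -1.0, 0.1]
finger_gap: 0.0079
gripper_force: 50.6
```

play_rows:
  increments:
    - [0,0,0,-1,0]
    - [0,0,0,-1.8,0]
    - [0,0,0,-1.8,0]
    - [8,0,0,-1.8,0]
    - [16,0,0,-1.8,0]
    - [30,0,0,-1.8,0]
    - [40,0,0,-1.8,0]
    - [40,0,0,-1.8,0]

```text
time_s: 5.58
tool_pos: [0.5839, -0.2743, 0.0246]
tool_rot: [[-0.973, 0.233, -0.001], [0.233, 0.973, 0.0], [0.001, 0.0, -1.0]]
wrist_force: [1.0, 0.3, -0.1]
finger_gap: 0.0342
gripper_force: 0.0
```

play_rows:
  increments:
    - [40,0,0,10,0]
    - [50,0,0,35,0]
    - [80,0,0,70,0]
    - [100,0,0,90,0]
    - [100,0,0,90,0]

```text
time_s: 6.0
tool_pos: [0.588, -0.2767, 0.1218]
tool_rot: [[-0.973, 0.233, 0.009], [0.233, 0.973, -0.006], [-0.01, -0.003, -1.0]]
wrist_force: [0.8, -0.3, 1.1]
finger_gap: 0.0771
gripper_force: 0.0
```

play_rows:
  increments:
    - [100,-78,161,0,0.489]
    - [100,-78,161,0,0.489]
    - [100,-78,161,0,0.489]
    - [100,-78,161,0,0.489]
    - [100,-78,161,0,0.489]
    - [100,-78,161,0,0.489]
    - [100,-78,161,0,0.489]

```text
time_s: 6.58
tool_pos: [0.5063, -0.1132, 0.1152]
tool_rot: [[-0.968, -0.252, 0.001], [-0.252, 0.968, -0.001], [-0.0, -0.001, -1.0]]
wrist_force: [0.9, -0.6, -0.3]
finger_gap: 0.0853
gripper_force: 0.0
```

```bash
python3 - <<'E'
from h import *
im=save('side','s3.png')
s=bot.observe();print(s['tool_pos'],s['finger_gap'],s['tool_rot'][:,1],s['time_s'])
cv2.imwrite('pics/c5.png',cv2.resize(im[90:230,250:440],None,fx=4,fy=4,interpolation=cv2.INTER_CUBIC)[:,:,::-1])
E
```

```text
[ 0.50714816 -0.11418041  0.11540076] 0.0848377115982209 [-0.25090058  0.96801163 -0.00154032] 6.6333
```

View pics/c5.png

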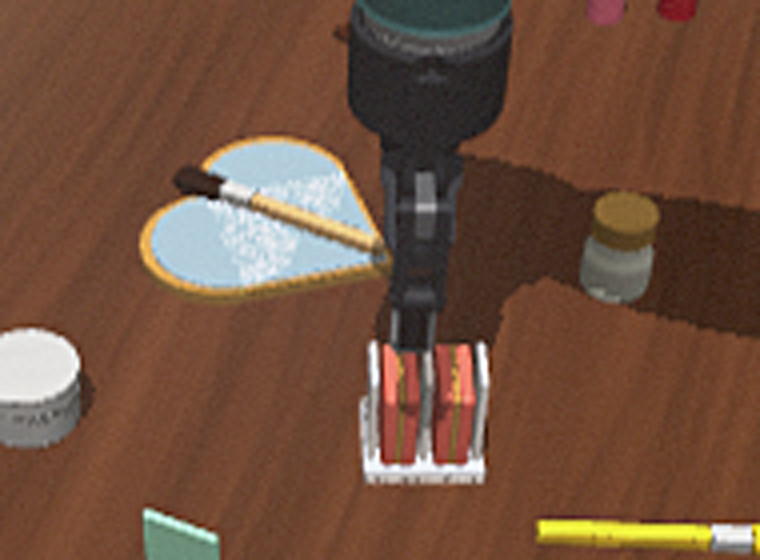

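The brush lies at rest on the tray, released, and the gripper is above the far spare. I'll descend and grip its sides.

play_rows:
  increments:
    - [100,-1,1,-30,0]
    - [100,-1,1,-50,0]
    - [100,-1,1,-65,0]
    - [100,-1,1,-77,0]
    - [100,-1,1,-82,0]
    - [100,-1,1,-82,0]

```text
time_s: 7.13
tool_pos: [0.5052, -0.1136, 0.0318]
tool_rot: [[-0.968, -0.25, -0.002], [-0.25, 0.968, 0.0], [0.002, 0.001, -1.0]]
wrist_force: [0.4, 1.0, -0.2]
finger_gap: 0.0854
gripper_force: 0.0
```

play_rows:
  increments:
    - [70,0,0,0,0]
    - [60,0,0,0,0]
    - [50,0,0,0,0]
    - [40,0,0,0,0]
    - [30,0,0,0,0]
    - [20,0,0,0,0]
    - [20,0,0,0,0]
    - [20,0,0,0,0]
  squeeze: 40

```text
time_s: 7.8
tool_pos: [0.5065, -0.113, 0.0342]
tool_rot: [[-0.968, -0.252, 0.003], [-0.252, 0.968, -0.001], [-0.002, -0.002, -1.0]]
wrist_force: [0.1, -0.4, 6.2]
finger_gap: 0.0475
gripper_force: 41.9
```

play_rows:
  increments:
    - [20,0,0,8,0]
    - [20,0,0,20,0]
    - [20,0,0,35,0]
    - [20,0,0,50,0]
    - [20,0,0,65,0]
    - [20,0,0,75,0]
    - [20,0,0,75,0]

```text
time_s: 8.38
tool_pos: [0.5066, -0.1128, 0.1103]
tool_rot: [[-0.968, -0.252, 0.004], [-0.252, 0.968, -0.001], [-0.003, -0.002, -1.0]]
wrist_force: [0.1, 0.2, -0.4]
finger_gap: 0.0477
gripper_force: 41.7
```

play_rows:
  increments:
    - [20,-8,35,0,-0.1]
    - [20,-16,70,0,-0.2]
    - [20,-24,105,0,-0.3]
    - [20,-32,135,0,-0.4]
    - [20,-36,153,0,-0.428]
    - [20,-36,153,0,-0.428]
    - [20,-36,153,0,-0.428]

```text
time_s: 8.97
tool_pos: [0.4681, 0.0412, 0.1072]
tool_rot: [[-0.985, 0.17, -0.002], [0.17, 0.985, -0.0], [0.001, -0.001, -1.0]]
wrist_force: [0.3, 0.8, -0.2]
finger_gap: 0.0473
gripper_force: 41.8
```

play_rows:
  increments:
    - [20,0,0,-25,0]
    - [20,0,0,-50,0]
    - [20,0,0,-65,0]
    - [20,0,0,-70,0]
    - [20,0,0,-73,0]
    - [20,0,0,-75,0]
    - [20,0,0,-75,0]
    - [20,0,0,-75,0]

```text
time_s: 9.63
tool_pos: [0.4703, 0.0402, 0.0339]
tool_rot: [[-0.985, 0.173, 0.002], [0.173, 0.985, -0.0], [-0.002, 0.0, -1.0]]
wrist_force: [-0.0, 0.5, -0.5]
finger_gap: 0.0478
gripper_force: 41.8
```

play_rows:
  increments:
    - [20,0,0,-1.5,0]
    - [20,0,0,-2.5,0]
    - [20,0,0,-3.5,0]
    - [20,0,0,-3.5,0]
    - [20,0,0,-3.5,0]

```text
time_s: 10.05
tool_pos: [0.4697, 0.0405, 0.0302]
tool_rot: [[-0.985, 0.173, 0.001], [0.173, 0.985, -0.0], [-0.001, 0.0, -1.0]]
wrist_force: [-1.2, 0.1, 6.9]
finger_gap: 0.0475
gripper_force: 42.3
```

play_rows:
  increments:
    - [55,0,0,0,0]
    - [60,0,0,0,0]
    - [80,0,0,0,0]
    - [100,0,0,0,0]
    - [100,0,0,25,0]
    - [100,0,0,60,0]
    - [100,0,0,75,0.1]
    - [100,0,0,75,0.2]

```text
time_s: 10.72
tool_pos: [0.4726, 0.0404, 0.1084]
tool_rot: [[-0.999, -0.031, 0.008], [-0.031, 1.0, -0.0], [-0.008, -0.001, -1.0]]
wrist_force: [0.1, 0.1, -1.1]
finger_gap: 0.0854
gripper_force: 0.0
```

play_rows:
  increments:
    - [100,0,0,0,0.9]
    - [100,0,0,0,0.9]
    - [100,0,0,0,0.9]
    - [100,0,0,0,0.9]
    - [100,0,0,0,0.9]
    - [100,0,0,0,0.9]
    - [100,0,0,0,0.9]
    - [100,0,0,0,0.9]

```text
time_s: 11.38
tool_pos: [0.4688, 0.0405, 0.1042]
tool_rot: [[-0.597, -0.802, -0.001], [-0.802, 0.597, 0.0], [0.0, 0.001, -1.0]]
wrist_force: [0.4, 0.2, 0.2]
finger_gap: 0.0855
gripper_force: 0.0
```

play_rows:
  increments:
    - [70,0,0,0,0.471]
    - [70,0,0,0,0.471]
    - [70,0,0,0,0.471]
    - [70,0,0,0,0.471]
    - [70,0,0,0,0.471]
    - [70,0,0,0,0.471]

```text
time_s: 11.88
tool_pos: [0.4689, 0.0405, 0.1043]
tool_rot: [[-0.175, -0.985, -0.001], [-0.985, 0.175, 0.0], [0.0, 0.001, -1.0]]
wrist_force: [-0.1, -0.4, -0.1]
finger_gap: 0.0598
gripper_force: 0.0
```

```bash
python3 - <<'E'
from h import *
im=save('side','s4.png')
s=bot.observe();print(s['tool_pos'],s['finger_gap'],s['tool_rot'][:,1],s['time_s'])
cv2.imwrite('pics/c6.png',cv2.resize(im[120:350,200:460],None,fx=3,fy=2.6,interpolation=cv2.INTER_CUBIC)[:,:,::-1])
E
```

```text
[0.46898727 0.04052767 0.10431411] 0.05967403984740331 [-9.84555743e-01  1.75071012e-01  3.61269848e-04] 11.9333
```

View pics/c6.png

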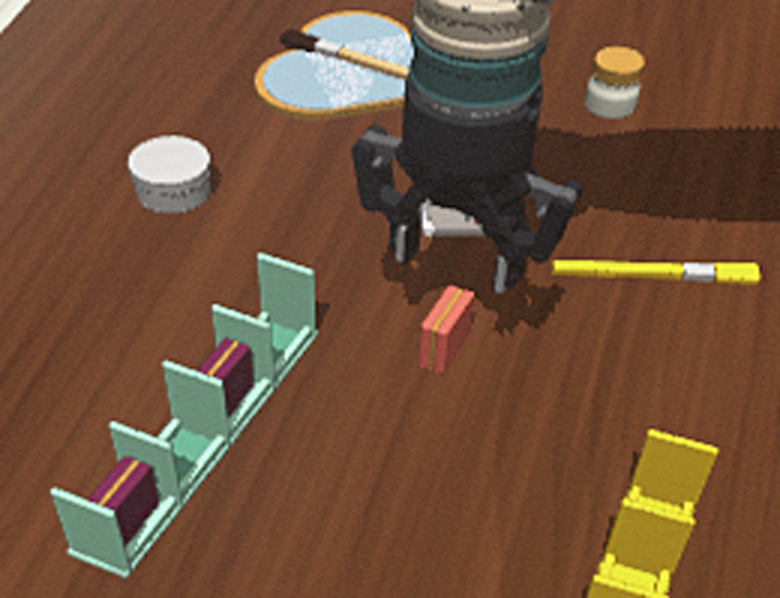

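The compact stands upright on the table and the gripper is turned a quarter turn above it. Next I take it by the faces.

play_rows:
  increments:
    - [70,1,0,-25,0]
    - [70,1,0,-50,0]
    - [70,1,0,-65,0]
    - [70,1,0,-72,0]
    - [70,1,0,-72,0]
    - [55,1,0,-72,0]
    - [40,1,0,-72,0]
    - [25,1,0,-72,0]

```text
time_s: 12.6
tool_pos: [0.4715, 0.0405, 0.0337]
tool_rot: [[-0.173, -0.985, 0.003], [-0.985, 0.173, -0.0], [-0.0, -0.003, -1.0]]
wrist_force: [-0.0, -0.0, 0.4]
finger_gap: 0.0244
gripper_force: 0.0
```

play_rows:
  increments:
    - [15,0,0,0,0]
    - [5,0,0,0,0]
    - [5,0,0,0,0]
    - [5,0,0,0,0]
    - [5,0,0,0,0]

```text
time_s: 13.02
tool_pos: [0.4716, 0.0405, 0.0338]
tool_rot: [[-0.173, -0.985, 0.003], [-0.985, 0.173, -0.0], [-0.0, -0.003, -1.0]]
wrist_force: [-0.2, -0.0, 6.6]
finger_gap: 0.0189
gripper_force: 40.0
```

play_rows:
  increments:
    - [5,0,0,15,0]
    - [5,0,0,45,0]
    - [5,0,0,80,0]
    - [5,0,0,100,0]
    - [5,0,0,100,0]

```text
time_s: 13.43
tool_pos: [0.4741, 0.0404, 0.1375]
tool_rot: [[-0.173, -0.985, 0.01], [-0.985, 0.173, -0.0], [-0.001, -0.01, -1.0]]
wrist_force: [1.0, 0.4, 0.4]
finger_gap: 0.0194
gripper_force: 39.2
```

play_rows:
  increments:
    - [5,24,28,0,0]
    - [5,48,56,0,0]
    - [5,72,84,0,0]
    - [5,96,112,0,0]
    - [5,120,139,0,0]
    - [5,134,155,0,0]
    - [5,134,155,0,0]
    - [5,134,155,0,0]

```text
time_s: 14.1
tool_pos: [0.6038, 0.1961, 0.131]
tool_rot: [[-0.171, -0.985, -0.002], [-0.985, 0.171, -0.001], [0.001, 0.002, -1.0]]
wrist_force: [-0.8, 0.0, -0.7]
finger_gap: 0.0193
gripper_force: 39.3
```

```bash
python3 - <<'E'
from h import *
im=save('side','s5.png');t=save('top','t5.png')
s=bot.observe();print(s['tool_pos'],s['finger_gap'],s['tool_rot'][:,1],s['time_s'])
a=cv2.resize(im[180:350,200:330],None,fx=3.5,fy=3.5,interpolation=cv2.INTER_CUBIC)
b=cv2.resize(t[185:255,215:255+80],None,fx=4.1,fy=4.1,interpolation=cv2.INTER_CUBIC)
c=np.zeros((a.shape[0],b.shape[1],3),np.uint8);c[:b.shape[0]]=b
cv2.imwrite('pics/c7.png',np.hstack([a,c])[:,:,::-1])
# predicted holder outline in side view for holder pose estimate: divider top corners
y=np.radians(-10);R=np.array([[np.cos(y),-np.sin(y)],[np.sin(y),np.cos(y)]])
for hy in (-118,-59,0,59,118):
    for hx in (-20,20):
        p=R@[hx,hy]+[600.5,166.8]; q=w2px('side',[p[0]/1e3,p[1]/1e3,.078]); print(hy,hx,np.round(((q-[200,180])*3.5+1.2)))
E
```

```text
[0.60262756 0.1948647  0.13125835] 0.019835726071145296 [-0.98492819  0.17294198  0.00274396] 14.2
-118 -20 [361. 155.]
-118 20 [298. 132.]
-59 -20 [310. 227.]
-59 20 [245. 202.]
0 -20 [254. 305.]
0 20 [188. 277.]
59 -20 [194. 389.]
59 20 [126. 360.]
118 -20 [129. 481.]
118 20 [ 58. 449.]
```

View pics/c7.png

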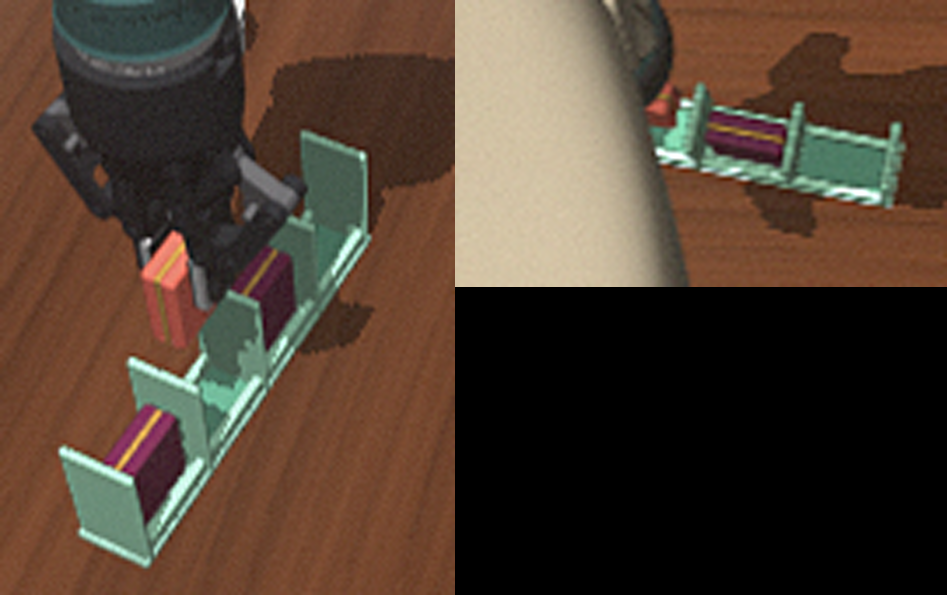

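The compact is held upright over the second bay (c7 seam top from about (150,275) to (187,240)). The divider corners sit about 4 px right of my prediction. I'll use the held compact as a reference to remove the side camera's bias.

```bash
python3 - <<'E'
from h import *
s=bot.observe();p=s['tool_pos']*1;print(p)
ya=np.array([.174,.985,0])
for e in(-.024,.024):
    for z in (.1155-.097+.131,.0972):
        q=p+e*ya; q[2]=z; print('seam',e,round(z,3),np.round((w2px('side',q)-[200,180])*3.5+1.2,1))
# measured seam pixels in full-res: gold mask near compact
im=cv2.imread('pics/s5.png')[180:350,200:330].astype(int);b,g,r=im[...,0],im[...,1],im[...,2]
m=(r>110)&(g>r*.6)&(b<g*.62)
ys,xs=np.where(m);print([(int(x*3.5+1.2),int(y*3.5+1.2)) for x,y in zip(xs,ys) if x*3.5<230 and y*3.5<350])
# analogous plum seams predicted at z=.056
y=np.radians(-10);R=np.array([[np.cos(y),-np.sin(y)],[np.sin(y),np.cos(y)]])
for c in(88.5,-29.5):
    for e in(-24,24):
        P=R@[0,c+e]+[600.5,166.8];print('plum',c,e,np.round((w2px('side',[*P/1e3,.056])-[200,180])*3.5+1.2,1))
E
```

```text
[0.60262756 0.1948647  0.13125835]
seam -0.024 0.15 [209.2 207.3]
seam -0.024 0.097 [218.4 275. ]
seam 0.024 0.15 [155.5 276.6]
seam 0.024 0.097 [167.8 343.2]
[(39, 85), (43, 102), (46, 102), (43, 106), (11, 190), (22, 232), (183, 242), (179, 246), (183, 246), (53, 249), (106, 249), (176, 249), (179, 249), (172, 253), (176, 253), (179, 253), (172, 256), (176, 256), (113, 260), (169, 260), (172, 260), (165, 263), (169, 263), (113, 267), (134, 267), (162, 267), (165, 267), (169, 267), (162, 270), (165, 270), (158, 274), (162, 274), (102, 277), (155, 277), (158, 277), (85, 281), (155, 281), (158, 281), (155, 284), (158, 284), (155, 288), (158, 288), (158, 291), (29, 295), (32, 295), (99, 295), (158, 295), (158, 298), (162, 298), (158, 302), (162, 302), (158, 305), (162, 305), (25, 309), (162, 309), (25, 312), (130, 312), (162, 312), (88, 316), (162, 316), (162, 319), (165, 319), (85, 323), (134, 323), (165, 323), (165, 326), (120, 330), (165, 330), (113, 333), (165, 333), (165, 337), (169, 337), (165, 340), (169, 340), (53, 344), (134, 344), (165, 344), (158, 347)]
plum 88.5 -24 [158.9 407.3]
plum 88.5 24 [106.  480.6]
plum -29.5 -24 [274.6 247.2]
plum -29.5 24 [229.8 309.2]
```

The side camera agrees with the tool pose to about 0.5 mm, so I shift the bay estimate by about (-1.5, -0.7) mm. I'll lower in stages and watch the force.

play_rows:
  increments:
    - [5,1.5,0,-8,0]
    - [5,1.5,0,-16,0]
    - [5,1.5,0,-24,0]
    - [5,1.5,0,-32,0]
    - [5,1.5,0,-36,0]
    - [5,1.5,0,-36,0]

```text
time_s: 14.7
tool_pos: [0.6042, 0.195, 0.0946]
tool_rot: [[-0.173, -0.985, -0.003], [-0.985, 0.173, -0.001], [0.001, 0.003, -1.0]]
wrist_force: [0.2, -0.7, -0.6]
finger_gap: 0.0191
gripper_force: 39.3
```

play_rows:
  increments:
    - [5,0,0,-12,0]
    - [5,0,0,-24,0]
    - [5,0,0,-34,0]
    - [5,0,0,-40,0]
    - [5,0,0,-40,0]

```text
time_s: 15.12
tool_pos: [0.6038, 0.1951, 0.0539]
tool_rot: [[-0.173, -0.985, -0.004], [-0.985, 0.173, -0.001], [0.002, 0.004, -1.0]]
wrist_force: [0.1, -0.4, -0.5]
finger_gap: 0.0191
gripper_force: 39.3
```

play_rows:
  increments:
    - [5,0,0,-3,0]
    - [5,0,0,-6,0]
    - [5,0,0,-9,0]
    - [5,0,0,-12,0]
    - [5,0,0,-14,0]
    - [5,0,0,-14,0]
    - [5,0,0,-14,0]

```text
time_s: 15.7
tool_pos: [0.6056, 0.1955, 0.0425]
tool_rot: [[-0.173, -0.985, -0.0], [-0.985, 0.173, -0.0], [0.0, 0.0, -1.0]]
wrist_force: [-0.0, 0.0, -0.3]
finger_gap: 0.0196
gripper_force: 39.3
```

play_rows:
  increments:
    - [5,0,0,-1.5,0]
    - [5,0,0,-3,0]
    - [5,0,0,-4,0]
    - [5,0,0,-4.7,0]
    - [5,0,0,-4.7,0]
    - [5,0,0,-4.7,0]

```text
time_s: 16.2
tool_pos: [0.6057, 0.1955, 0.0378]
tool_rot: [[-0.173, -0.985, 0.0], [-0.985, 0.173, 0.0], [-0.0, -0.0, -1.0]]
wrist_force: [-0.3, 0.2, 0.3]
finger_gap: 0.0196
gripper_force: 39.4
```

play_rows:
  increments:
    - [5,0,0,-0.8,0]
    - [5,0,0,-0.8,0]
    - [24,0,0,-0.8,0]
    - [30,0,0,-0.8,0]
    - [40,0,0,-0.8,0]
    - [50,0,0,-0.8,0]
    - [50,0,0,-0.8,0]
    - [50,0,0,-0.8,0]

```text
time_s: 16.87
tool_pos: [0.6056, 0.1955, 0.0369]
tool_rot: [[-0.173, -0.985, -0.0], [-0.985, 0.173, -0.0], [0.0, 0.0, -1.0]]
wrist_force: [0.6, -0.1, -0.4]
finger_gap: 0.0427
gripper_force: 0.0
```

play_rows:
  increments:
    - [50,0,0,12,0]
    - [50,0,0,35,0]
    - [50,0,0,65,0]
    - [80,0,0,95,0]
    - [100,0,0,95,0]

```text
time_s: 17.28
tool_pos: [0.6105, 0.1966, 0.1401]
tool_rot: [[-0.173, -0.985, 0.012], [-0.985, 0.173, 0.003], [-0.005, -0.012, -1.0]]
wrist_force: [1.0, 0.6, 1.2]
finger_gap: 0.0652
gripper_force: 0.0
```

play_rows:
  increments:
    - [100,-90,-220,0,-0.8]
    - [100,-90,-220,0,-0.8]
    - [100,-90,-220,0,-0.8]
    - [100,-90,-220,0,-0.8]
    - [100,-90,-220,0,-0.8]
    - [100,-90,-220,0,-0.8]
    - [100,-90,-220,0,-0.8]
    - [100,-90,-220,0,-0.8]

```text
time_s: 17.95
tool_pos: [0.5151, -0.0261, 0.1327]
tool_rot: [[-0.829, -0.559, 0.001], [-0.559, 0.829, 0.0], [-0.001, -0.0, -1.0]]
wrist_force: [0.0, 0.4, -0.4]
finger_gap: 0.0854
gripper_force: 0.0
```

play_rows:
  increments:
    - [100,-38,-98,0,-0.334]
    - [100,-38,-98,0,-0.334]
    - [100,-38,-98,0,-0.334]
    - [100,-38,-98,0,-0.334]
    - [100,-38,-98,0,-0.334]
    - [100,-38,-98,0,-0.334]

```text
time_s: 18.45
tool_pos: [0.4783, -0.1218, 0.1323]
tool_rot: [[-0.965, -0.263, 0.001], [-0.263, 0.965, 0.0], [-0.001, 0.0, -1.0]]
wrist_force: [-0.9, 0.3, -0.6]
finger_gap: 0.0851
gripper_force: 0.0
```

```bash
python3 - <<'E'
from h import *
s=bot.observe();print(s['tool_pos'],s['finger_gap'],s['tool_rot'][:,1],s['time_s'])
save('side','s6.png');save('top','t6.png')
im=cv2.imread('pics/s0.png');b,g,r=[im[165:215,320:400,i].astype(int) for i in range(3)]
# lower spare seam on near-side face + pred of seam top corner
y=np.array([-.25,.968,0])
for n,c in(('up',[.506,-.1133,.056]),('lo',[.4775,-.1226,.056])):
    c=np.array(c)
    for p in (c+.024*y,c+.024*y-[0,0,.052]): print(n,np.round((w2px('side',p)-[320,165])*5+[402,2],1))
E
```

```text
[ 0.47827945 -0.12181338  0.13231978] 0.08510188203478475 [-2.62538331e-01  9.64921546e-01  1.88404792e-04] 18.45
up [550.2 128.1]
up [543.2 213.4]
lo [619.1 127.2]
lo [609.5 212.4]
```

play_rows:
  increments:
    - [100,-1.5,-1,-30,0]
    - [100,-1.5,-1,-60,0]
    - [100,-1.5,-1,-80,0]
    - [100,-1.5,-1,-92,0]
    - [100,-1.5,-1,-98,0]
    - [100,-1.5,-1,-98,0]
    - [100,-1.5,-1,-98,0]

```text
time_s: 19.13
tool_pos: [0.4767, -0.123, 0.0343]
tool_rot: [[-0.965, -0.262, 0.0], [-0.262, 0.965, 0.0], [-0.0, -0.0, -1.0]]
wrist_force: [0.2, 0.1, 0.2]
finger_gap: 0.0854
gripper_force: 0.0
```

play_rows:
  increments:
    - [70,0,0,0,0]
    - [60,0,0,0,0]
    - [50,0,0,0,0]
    - [40,0,0,0,0]
    - [30,0,0,0,0]
    - [20,0,0,0,0]
    - [20,0,0,0,0]
    - [20,0,0,0,0]
  squeeze: 40

```text
time_s: 19.8
tool_pos: [0.4773, -0.1239, 0.0352]
tool_rot: [[-0.966, -0.26, 0.002], [-0.26, 0.966, -0.001], [-0.002, -0.001, -1.0]]
wrist_force: [0.3, 0.9, 7.3]
finger_gap: 0.0472
gripper_force: 41.8
```

play_rows:
  increments:
    - [20,0,0,8,0]
    - [20,0,0,20,0]
    - [20,0,0,35,0]
    - [20,0,0,50,0]
    - [20,0,0,65,0]
    - [20,0,0,75,0]
    - [20,0,0,75,0]

```text
time_s: 20.38
tool_pos: [0.4777, -0.1242, 0.1113]
tool_rot: [[-0.966, -0.26, 0.004], [-0.26, 0.966, -0.002], [-0.003, -0.003, -1.0]]
wrist_force: [0.8, -0.2, 0.2]
finger_gap: 0.0475
gripper_force: 41.2
```

play_rows:
  increments:
    - [20,-1,35,0,-0.1]
    - [20,-3,70,0,-0.2]
    - [20,-4,105,0,-0.3]
    - [20,-6,140,0,-0.4]
    - [20,-7,164,0,-0.437]
    - [20,-7,164,0,-0.437]
    - [20,-7,164,0,-0.437]

```text
time_s: 20.97
tool_pos: [0.4682, 0.0415, 0.1082]
tool_rot: [[-0.985, 0.17, -0.002], [0.17, 0.985, -0.0], [0.002, -0.001, -1.0]]
wrist_force: [0.3, -0.3, -0.9]
finger_gap: 0.0477
gripper_force: 41.6
```

play_rows:
  increments:
    - [20,0,0,-25,0]
    - [20,0,0,-50,0]
    - [20,0,0,-65,0]
    - [20,0,0,-70,0]
    - [20,0,0,-73,0]
    - [20,0,0,-75,0]
    - [20,0,0,-75,0]
    - [20,0,0,-75,0]

```text
time_s: 21.63
tool_pos: [0.4702, 0.0402, 0.0349]
tool_rot: [[-0.985, 0.173, 0.002], [0.173, 0.985, -0.0], [-0.002, 0.0, -1.0]]
wrist_force: [0.0, -0.2, -0.6]
finger_gap: 0.0473
gripper_force: 41.6
```

play_rows:
  increments:
    - [20,0,0,-1.5,0]
    - [20,0,0,-2.5,0]
    - [20,0,0,-3.5,0]
    - [20,0,0,-3.5,0]
    - [20,0,0,-3.5,0]

```text
time_s: 22.05
tool_pos: [0.4697, 0.0405, 0.0312]
tool_rot: [[-0.985, 0.173, 0.001], [0.173, 0.985, -0.0], [-0.001, -0.0, -1.0]]
wrist_force: [-1.0, 0.9, 5.0]
finger_gap: 0.0473
gripper_force: 42.1
```

Same pose and contact as the first time, so I repeat the regrasp.

play_rows:
  increments:
    - [55,0,0,0,0]
    - [60,0,0,0,0]
    - [80,0,0,0,0]
    - [100,0,0,0,0]
    - [100,0,0,25,0]
    - [100,0,0,60,0]
    - [100,0,0,75,0.1]
    - [100,0,0,75,0.2]

```text
time_s: 22.72
tool_pos: [0.4726, 0.0404, 0.1094]
tool_rot: [[-0.999, -0.031, 0.008], [-0.031, 1.0, -0.0], [-0.008, -0.001, -1.0]]
wrist_force: [1.1, -0.0, 0.6]
finger_gap: 0.0851
gripper_force: 0.0
```

play_rows:
  increments:
    - [100,0,0,0,0.9]
    - [100,0,0,0,0.9]
    - [100,0,0,0,0.9]
    - [100,0,0,0,0.9]
    - [100,0,0,0,0.9]
    - [100,0,0,0,0.9]
    - [100,0,0,0,0.9]
    - [100,0,0,0,0.9]

```text
time_s: 23.38
tool_pos: [0.4689, 0.0405, 0.1052]
tool_rot: [[-0.597, -0.802, -0.001], [-0.802, 0.597, 0.0], [0.0, 0.001, -1.0]]
wrist_force: [0.1, -0.3, 0.4]
finger_gap: 0.0853
gripper_force: 0.0
```

play_rows:
  increments:
    - [70,0,0,0,0.471]
    - [70,0,0,0,0.471]
    - [70,0,0,0,0.471]
    - [70,0,0,0,0.471]
    - [70,0,0,0,0.471]
    - [70,0,0,0,0.471]

```text
time_s: 23.88
tool_pos: [0.4689, 0.0405, 0.1053]
tool_rot: [[-0.175, -0.985, -0.0], [-0.985, 0.175, 0.0], [0.0, 0.0, -1.0]]
wrist_force: [0.3, 0.1, 0.4]
finger_gap: 0.0601
gripper_force: 0.0
```

```bash
python3 - <<'E'
from h import *
s=bot.observe();print(s['tool_pos'],s['finger_gap'],s['tool_rot'][:,1],s['time_s'])
a=save('side','s7.png').astype(int);b=cv2.imread('pics/s4.png')[:,:,::-1].astype(int)
# staged compact: compare with the first regrasp picture
w=(slice(225,270),slice(330,370)); d=np.abs(a[w]-b[w]).max(2);print('staged diff px',(d>50).sum())
m=lambda i:(i[w][...,0]>150)&(i[w][...,1]<i[w][...,0]*.75)&(i[w][...,2]>70)
for i in(a,b): ys,xs=np.where(m(i));print(len(xs),xs.mean(),ys.mean())
E
```

```text
[0.46893141 0.04054523 0.10525628] 0.06011151254868401 [-9.84529955e-01  1.75215711e-01  4.70465580e-04] 23.8833
staged diff px 21
156 18.256410256410255 14.096153846153847
160 18.7125 13.925
```

play_rows:
  increments:
    - [70,1,0,-25,0]
    - [70,1,0,-50,0]
    - [70,1,0,-65,0]
    - [70,1,0,-73,0]
    - [70,1,0,-73,0]
    - [55,1,0,-73,0]
    - [40,1,0,-73,0]
    - [25,1,0,-73,0]

```text
time_s: 24.6
tool_pos: [0.4715, 0.0405, 0.0337]
tool_rot: [[-0.173, -0.985, 0.003], [-0.985, 0.173, -0.0], [-0.0, -0.003, -1.0]]
wrist_force: [-0.3, -0.2, -1.0]
finger_gap: 0.024
gripper_force: 0.0
```

play_rows:
  increments:
    - [15,0,0,0,0]
    - [5,0,0,0,0]
    - [5,0,0,0,0]
    - [5,0,0,0,0]
    - [5,0,0,0,0]

```text
time_s: 25.02
tool_pos: [0.4716, 0.0405, 0.0338]
tool_rot: [[-0.173, -0.985, 0.003], [-0.985, 0.173, -0.0], [-0.0, -0.003, -1.0]]
wrist_force: [0.4, 0.1, 6.9]
finger_gap: 0.0195
gripper_force: 39.9
```

play_rows:
  increments:
    - [5,0,0,15,0]
    - [5,0,0,45,0]
    - [5,0,0,80,0]
    - [5,0,0,100,0]
    - [5,0,0,100,0]

```text
time_s: 25.43
tool_pos: [0.474, 0.0404, 0.1374]
tool_rot: [[-0.173, -0.985, 0.01], [-0.985, 0.173, -0.0], [-0.001, -0.01, -1.0]]
wrist_force: [0.6, 0.3, -0.1]
finger_gap: 0.0196
gripper_force: 39.1
```

play_rows:
  increments:
    - [5,36,12,0,0]
    - [5,72,24,0,0]
    - [5,100,34,0,0]
    - [5,113,38.5,0,0]
    - [5,113,38.5,0,0]
    - [5,113,38.5,0,0]
    - [5,113,38.5,0,0]

```text
time_s: 26.02
tool_pos: [0.5812, 0.0788, 0.1312]
tool_rot: [[-0.173, -0.985, -0.003], [-0.985, 0.173, -0.0], [0.001, 0.003, -1.0]]
wrist_force: [0.0, 0.8, -1.1]
finger_gap: 0.0196
gripper_force: 39.3
```

```bash
python3 - <<'E'
from h import *
im=save('side','s8.png')
s=bot.observe();print(s['tool_pos'],s['tool_rot'][:,1],s['time_s'])
cv2.imwrite('pics/c8.png',cv2.resize(im[180:350,200:330],None,fx=3.5,fy=3.5,interpolation=cv2.INTER_CUBIC)[:,:,::-1])
E
```

```text
[0.58114558 0.07869979 0.13150758] [-0.9849128   0.17302671  0.00292264] 26.0667
```

View pics/c8.png

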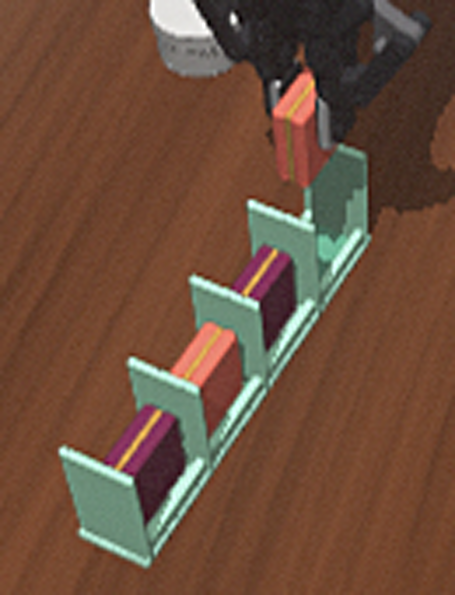

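The first spare is seated in bay2, in line with the plums, and the second is over bay0. I'll lower it the same way.

play_rows:
  increments:
    - [5,1.8,0.3,-8,0]
    - [5,1.8,0.3,-16,0]
    - [5,1.8,0.3,-24,0]
    - [5,1.8,0.3,-32,0]
    - [5,1.8,0.3,-36,0]
    - [5,1.8,0.3,-36,0]

```text
time_s: 26.57
tool_pos: [0.5834, 0.0792, 0.0947]
tool_rot: [[-0.173, -0.985, -0.003], [-0.985, 0.173, -0.0], [0.001, 0.003, -1.0]]
wrist_force: [-0.3, -0.6, -0.6]
finger_gap: 0.0196
gripper_force: 39.3
```

play_rows:
  increments:
    - [5,0,0,-12,0]
    - [5,0,0,-24,0]
    - [5,0,0,-34,0]
    - [5,0,0,-40,0]
    - [5,0,0,-40,0]

```text
time_s: 26.98
tool_pos: [0.5831, 0.0793, 0.0541]
tool_rot: [[-0.173, -0.985, -0.004], [-0.985, 0.173, -0.0], [0.001, 0.004, -1.0]]
wrist_force: [-1.0, -0.0, -1.1]
finger_gap: 0.019
gripper_force: 39.3
```

play_rows:
  increments:
    - [5,0,0,-3,0]
    - [5,0,0,-6,0]
    - [5,0,0,-9,0]
    - [5,0,0,-12,0]
    - [5,0,0,-14,0]
    - [5,0,0,-14,0]
    - [5,0,0,-14,0]

```text
time_s: 27.57
tool_pos: [0.5849, 0.0793, 0.0425]
tool_rot: [[-0.173, -0.985, -0.0], [-0.985, 0.173, 0.0], [0.0, 0.0, -1.0]]
wrist_force: [-0.3, 0.1, -0.5]
finger_gap: 0.0196
gripper_force: 39.3
```

play_rows:
  increments:
    - [5,0,0,-1.5,0]
    - [5,0,0,-3,0]
    - [5,0,0,-4,0]
    - [5,0,0,-4.7,0]
    - [5,0,0,-4.7,0]
    - [5,0,0,-4.7,0]

```text
time_s: 28.07
tool_pos: [0.585, 0.0793, 0.0378]
tool_rot: [[-0.173, -0.985, 0.0], [-0.985, 0.173, 0.0], [-0.0, -0.0, -1.0]]
wrist_force: [0.3, -0.2, -1.3]
finger_gap: 0.0192
gripper_force: 39.2
```

play_rows:
  increments:
    - [5,0,0,-0.8,0]
    - [5,0,0,-0.8,0]
    - [24,0,0,-0.8,0]
    - [30,0,0,-0.8,0]
    - [40,0,0,-0.8,0]
    - [50,0,0,-0.8,0]
    - [50,0,0,-0.8,0]
    - [50,0,0,-0.8,0]

```text
time_s: 28.73
tool_pos: [0.5849, 0.0793, 0.0369]
tool_rot: [[-0.173, -0.985, -0.0], [-0.985, 0.173, 0.0], [0.0, 0.0, -1.0]]
wrist_force: [-0.2, -0.1, 0.6]
finger_gap: 0.0427
gripper_force: 0.0
```

play_rows:
  increments:
    - [50,0,0,12,0]
    - [50,0,0,35,0]
    - [50,0,0,65,0]
    - [50,0,0,95,0]
    - [50,0,0,130,0]
    - [50,0,0,130,0]

```text
time_s: 29.23
tool_pos: [0.5902, 0.0795, 0.1759]
tool_rot: [[-0.173, -0.985, 0.014], [-0.985, 0.173, 0.0], [-0.003, -0.014, -1.0]]
wrist_force: [2.3, -0.8, 0.9]
finger_gap: 0.0427
gripper_force: 0.0
```

play_rows:
  increments:
    - [50,-40,-20,0,0]
    - [50,-80,-40,0,0]
    - [50,-100,-60,0,0]
    - [50,-100,-60,0,0]
    - [50,-100,-60,0,0]
    - [50,-100,-60,0,0]

```text
time_s: 29.73
tool_pos: [0.4858, 0.0192, 0.168]
tool_rot: [[-0.173, -0.985, 0.003], [-0.985, 0.173, 0.0], [-0.0, -0.003, -1.0]]
wrist_force: [0.3, 0.1, 0.6]
finger_gap: 0.0428
gripper_force: 0.0
```

```bash
python3 - <<'E'
from h import *
im=save('side','s9.png')
y=np.radians(-10);R=np.array([[np.cos(y),-np.sin(y)],[np.sin(y),np.cos(y)]])
g=((im[...,0]>130)&(im[...,1]>im[...,0]*.6)&(im[...,2]<im[...,1]*.62)).astype(np.uint8)
n,l,st,ce=cv2.connectedComponentsWithStats(g,connectivity=8)
for c in(88.5,29.5,-29.5,-88.5):
    P=R@[0,c]+[599,166.1];q=w2px('side',[*P/1e3,.056])
    i=[k for k in range(1,n) if st[k,4]>4 and np.linalg.norm(ce[k]-q)<12]
    print(c,np.round(q,1),[(np.round(ce[k],1).tolist(),int(st[k,4])) for k in i])
b=cv2.imread('pics/s0.png')[:,:,::-1].astype(int);d=np.abs(im.astype(int)-b).max(2)>60
for nm,(x,yy,w,h) in dict(tin=(240,170,35,35),jar=(392,135,28,35),brushes=(215,385,110,85),bay3plum=(220,285,40,50),bay1plum=(262,245,30,45)).items(): print(nm,int(d[yy:yy+h,x:x+w].sum()))
s=bot.observe();print(s['tool_pos'],s['time_s'])
E
```

```text
88.5 [238.6 306.2] [([239.1, 305.4], 34)]
29.5 [256.3 281.6] [([257.4, 280.8], 28)]
-29.5 [272.7 258.9] [([273.7, 257.8], 24)]
-88.5 [287.8 238. ] [([289.4, 236.5], 21)]
tin 0
jar 52
brushes 0
bay3plum 59
bay1plum 123
[0.48629557 0.01939643 0.16793463] 29.7833
```

All four seams sit within about 2 px of their seated positions, and I see no sign that any bystander moved. Handing in.

```bash
python3 -c "
from plant import bot
print(bot.sign_off())"
```

```text
the job is handed in; nothing more can be done
None
```

I handed the job in at about 30 s: the loose brush lies across the mirror tray, and the two coral spares stand in the holder's two empty bays. No verdict came back; in my camera checks the other items looked undisturbed.

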